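Hook the pallet out from under the flash dryer and bolt it at its loading position

ROBOT

A 6-joint arm with a two-finger parallel gripper is mounted at the origin on a cart in front of the work surface, level with it; the furniture and walls round the work are solid. World frame = base frame: x ahead of the robot, y to its left, z up, the work surface at z = 0. Lengths are in m, angles in rad, forces in N, time in s.
With the tool pointing down it reaches from about 0.375 to 0.9 m from the base axis. Payload 3.1 kg.
Tool frame: the origin (TCP) lies on the centre line of the jaws, within the pads' length; the fingertips stand 8 mm ahead of it and the grasp point (between the pads) lies 11 mm behind it; z points along the fingers, y is the line along which they close (so a half turn about z gives the same grasp; the last joint's range is limited). The gripper opens to 87 mm and grips with 3 to 60 N. Pads are 19 mm wide; open, the fingers measure 117 mm over their backs; the gripper's body (75 mm by 190 mm) begins 51 mm behind the grasp point.
Start: joints at [-1.524, 0.527, 1.433, -0, 1.181, -0.178], TCP at [0.14, -0.609, 0.231] pointing down, gripper open.
Joint ranges: [-3.08, 3.08], [-0.75, 2.2], [0.22, 2.44], [-1.43, 4.57], [0, 2.65], [-2.85, 2.85]. Speed limits (rad/s): [2.79, 2.79, 3.14, 3.14, 3.14, 3.14].

INTERFACE

Orientations are given as a unit quaternion [x, y, z, w].
In Python, from rig import robot gives the robot as it stands. The module is installed in compiled form; this text tells all that it offers.
- The arm moves only by the tool send_rows, never from a script. Its argument "increments" is one flat list of numbers, 7 for each row, row after row: the turn, a rotation vector about the world's x, y, z in rad, then the shift along the world's x, y, z in cm, then the opening, from 0 (shut) to 1 (fully open). A call has 1 to 20 rows; each row shifts and turns the commanded pose from where the row before left it; what a row does not reach is not made up. A row lasts 1/12 s, in which the tool goes at most 41.7 mm and 7.16 degrees, less where a joint would pass 70% of its speed; a pose out of reach is approached as far as the arm can. A call is refused whole if a number of a shift passes 4.17 or a number of a turn 0.125, either way. A call with a gripper value outside its range is refused whole. The fingers move at their own pace and stop on an object; "newtons" is the grip in N (left out, the last holds). Time passes only in rows, so rows that do not move let the fingers close. It gives the time, the measured TCP pose, the force, the opening and the grip force at its end, in the units of the state.
- robot.get_obs(): the state, without advancing time (a new reading comes with each control period).
- robot.camera(name): name is "side" or "top"; returns a dict with "image" (384x512x3 uint8, red, green, blue), "range_z" (384x512 float32, m along the optical axis (not along the pixel's ray), 0 where there is no reading), "fx", "fy", "cx", "cy" (pixels), "dist_coeffs" ([k1, k2, p1, p2, k3] as OpenCV has them; the pictures are not rectified), "R" (3x3) and "t" (3): a world point X has camera coordinates R X + t. Camera axes: x right, y down, z forward; pixel columns grow to the right and rows downward; lengths in m; the calibration is good to about 2 mm. A picture is of the moment at which its call begins.
- robot.hand_in(): hands the job in; it is judged then, once.
The state is a dict: "time": time; "q": joint angles; "joint_velocities": joint speeds; "joint_torque": joint torques, N m; "position": TCP position; "tool_rot": TCP orientation; "ft_force": force on the tool from outside, world axes, zero at the start; "moment": the same for the moment, N m; "grip_width": finger opening in m; "grip_force": force on a finger pad.
Only numpy, scipy, OpenCV 4.12 (cv2) and the standard library are available. Lean on these libraries where they do the work, as an engineer would, in place of code of your own. Each camera call takes 0.05 s, during which the arm holds its last target. There are 200 camera calls.

TASK

Bring the pallet with the freshly printed plaque out from under the hot flash dryer and lock it at its loading position. Take the blue-handled hook rod from its rest and use its hook for all the work under the dryer: draw the red-knobbed bolt fully out, hook the pallet's pull bar and pull the pallet out to its front stop, then slide the bolt fully home again; finally lay the rod back in its rest, centred on the two forks with the hook hanging down. Do not touch the dryer or the plaque, and leave the other things on the table where they are.

Things in the scene. Friction and masses are not known exactly. Their poses are not given: they have to be found in the camera images.
- pallet_bed: grey slide bed, fixed, bearing the dryer and the sliding pallet. Origin on the table (z 0); x along the slide to the back, away from the robot, y left, z up: the 'bed frame' of all figures here. Plate x -40..330, y -105..105 mm, 10 mm thick. On its right a lug with the bolt (x 122..178, y -209..-97 mm); its two staples, at y -113 and -197 mm, rise to z 41 mm, the rest except the knob is lower
- flash_dryer: hot flash dryer, white box with a red front edge, fixed over the bed, same origin and axes as pallet_bed. Box x 83..330, y -190..190 mm, underside with heater bars at z 146 mm, top 200 mm; column behind at x 345..385 mm. Too low for a gripper to work under it; must not be touched
- pallet_slide (a joint): slide of the pallet (plywood, black mat, aluminium edges, 200 x 210 mm; x 100..300 mm at 0): 0 = under the dryer, grows as it comes out along the bed's -x, 0.12 m = front stop. Slides at about 3 N, stays where left. Mat top z 37 mm. Two 18 mm notches in its right edge let the bolt in only at 0 and at 0.12 m (within 3 mm); else bolt and edge stop one another
- pallet: the sliding pallet with its pull bar, an upright staple of 8 mm round steel bar, 80 mm wide along y, 112 mm behind (+x) this origin. Axes and origin as those of pallet_bed while the slide is at 0; moves with the slide
- pull_bar_mid (a point): middle of the top bar of the pull bar, on its axis, z 64 mm; 27 mm free under it down to the mat, straight part +-32 mm along the bed's y; behind it 45 mm are free to the plaque
- pallet_bolt_slide (a joint): barrel bolt, 11 mm brass rod along the bed's y at x 150 mm: 0 = home (end 17 mm deep in a notch of the pallet), grows as it is drawn out to the right (bed's -y); clear of the pallet from 0.018 m, fully out at its stop 0.034 m. Needs about 2 N to slide and stays where it is left
- pallet_bolt: the barrel bolt with its upright red round knob, 16 mm diameter, standing up to z 70 mm; origin on the bolt's axis (z 30.5 mm) at x 150, y 0 of the bed frame when home; axes as the bed's. The knob stands at y -142 mm of this origin
- bolt_knob_top (a point): centre of the knob's top, z 70 mm. The hook tip held at z 46 to 55 mm passes above the staples and meets the knob; 30 mm are free between the knob and the pallet's edge
- hook_rod: the hook rod, loose, 0.16 kg: x axis along the rod from the blue handle to the hook, z up when the hook hangs down. Origin = middle of the handle. The handle is 130 mm long, 24 mm wide, 22 mm high; a 9 mm steel rod goes on from it along x to 150 mm and is bent down there square, the hook reaching 52 mm below the rod's axis
- rod_grip (a point): middle of the blue handle, half-way up: the place to grip across its 24 mm width from above
- hook_tip (a point): lower end of the down-bent hook (round, 9 mm thick), 150 mm ahead of the middle of the handle and 52 mm below it
- rod_rest: plywood rest for the rod, fixed, origin on the table, x axis along the lying rod toward the hook. Foot 130 x 70 x 10 mm, two upright forks 12 mm thick at x -42 and +42 mm; each has a saddle at z 55 mm between prongs 35 mm apart that flare out at the top, to z 90 mm. Between the forks 72 mm are free for the fingers, down to the foot
- rest_seat (a point): where the middle of the handle is when the rod lies centred in the rest, z 66 mm
- plaque: wooden plaque with a fresh wreath print, 90 mm along x, 110 mm along y, 10 mm thick, 0.08 kg, lying loose on the pallet's mat behind the pull bar; must not be touched. Origin under the middle of its front edge, at x 165, y 0, z 37 mm of the bed frame while the pallet is at 0 (within 3 mm); the plaque lies behind it (+x)
- plum_bottle: bystander: ink bottle with white cap and plum label, 60 x 58 x 110 mm, origin under its middle
- ink_roller: bystander: lying ink roller with red handle, 177 x 110 x 35 mm, origin under its middle
- short_squeegee: bystander: wooden squeegee lying flat, 116 x 190 x 35 mm, origin under its middle
- spray: bystander: spray bottle with blue head, 70 x 77 x 187 mm, origin under its middle
- tea_mug: bystander: stoneware mug, 84 x 100 x 92 mm, origin under it
Mind the look-alikes: they are no part of the job. Of the things shaped like the plaque, the wooden one is meant.

How it is judged:
On the way, in this order (a step that is already met when the one before it is completed fails the run):
1. the bolt is drawn out with the hook rod, the pallet still under the dryer (value of joint pallet_bolt_slide above 0.028 m and value of joint pallet_slide below 0.01 m and contact force between hook_rod and pallet_bolt above 0.1 N), for 0.02 s.
2. the pallet is pulled to its front stop with the hook on the pull bar (value of joint pallet_slide above 0.117 m and contact force between hook_rod and pallet above 0.1 N), for 0.02 s.
3. the bolt is slid home with the hook rod, the pallet at its front stop (value of joint pallet_bolt_slide below 0.005 m and value of joint pallet_slide above 0.115 m and contact force between hook_rod and pallet_bolt above 0.1 N), for 0.02 s.
At the end, for the whole second after the job is handed in: Pallet at its front stop (115 of 120 mm or more), bolt home again (within 6 mm), plaque flat on the pallet where it was (12 mm), rod still and in its rest: handle middle within 25 mm sideways and 7 mm in height of the seat, along the rest within 0.2 rad, hook down (value of joint pallet_slide above 0.115 m and value of joint pallet_bolt_slide below 0.006 m and horizontal distance between rod_grip and rest_seat below 0.025 m and z of rod_grip in the frame of rod_rest between 0.059 and 0.073 m and angle between the x axis of hook_rod and the x axis of rod_rest, either way round below 0.2 rad and angle between hook_rod's own z axis and vertical below 0.2 rad and linear speed of each of hook_rod, plaque below 0.02 m/s and x of plaque in the frame of pallet between 0.151 and 0.179 m and y of plaque in the frame of pallet between -0.014 and 0.014 m and angle between plaque's own z axis and vertical below 0.1 rad); the robot touches nothing.
It fails at once if the flash dryer is touched (over 2 N) (contact force between flash_dryer and anything else above 2 N).
It fails at once if the printed plaque is touched by the rod or the robot (contact force between plaque and hook_rod above 0.3 N or contact force between plaque and the arm above 0.3 N or contact force between plaque and the fingers above 0.3 N).
It fails at once if a bystander is shoved more than 30 mm (distance of any of plum_bottle, ink_roller, short_squeegee, spray, tea_mug from where it was at the start of the episode above 0.03 m).
It also fails if it takes over 50 s, if anything falls off the work surface, if the arm or the gripper's body presses on something with over 40 N, if the wrist force passes 120 N, or if a joint passes its speed limit or range.

## Working session

There is one attempt and no reset: what is moved stays moved. The work goes in short steps, Python scripts to look and compute and a tool call to move; the robot and the scene stay as the last step left them, time stands still between calls to the robot, and variables do not carry over. Pictures are saved under pics/ and viewed, at most 10 in all, crops included, and the job is handed in when it is done.

Besides the shell and the picture viewer there is one more tool, called as name(argument=value, ...) on one line, values as JSON. send_rows: Moves the arm, as the interface text tells. Its arguments: {"type":"object","properties":{"increments":{"type":"array"},"newtons":{"type":"number"}},"required":["increments"]}

```bash
mkdir -p pics
python3 - <<'E'
from rig import robot
import cv2,numpy as np
for n in("top","side"):
    c=robot.camera(n); np.save(f"{n}0.npy",c,allow_pickle=True)
    cv2.imwrite(f"pics/{n}0.png",cv2.resize(c["image"][:,:,::-1],(800,600),interpolation=cv2.INTER_CUBIC))
    print(n,c["fx"],c["cx"],c["cy"],c["dist_coeffs"],np.round(c["R"],3).tolist(),np.round(c["t"],3), (c["range_z"]>0).mean())
print(robot.get_obs())
E
```

```text
top 453.20938289613565 256.27769176316735 190.54201641791053 [-0.09148902  0.          0.          0.          0.        ] [[-0.003, -1.0, 0.001], [-0.994, 0.003, -0.111], [0.111, -0.001, -0.994]] [-0.112  0.593  1.518] 0.9961039225260416
side 472.94023276829637 261.77190375189457 188.9659835814942 [-0.03651633  0.          0.          0.          0.        ] [[-0.764, -0.645, -0.01], [-0.282, 0.348, -0.894], [0.58, -0.68, -0.448]] [0.403 0.27  1.37 ] 0.9216562906901041
{'time': 0.1, 'q': array([-1.52349345e+00,  5.28398586e-01,  1.43374232e+00, -2.40477166e-05,
        1.18138737e+00, -1.78483386e-01]), 'joint_velocities': array([-0.00067986, -0.00264293, -0.00071316, -0.00198365, -0.00082263,
       -0.00051763]), 'joint_torque': array([-2.49628711e-04, -4.40984774e+01, -1.77150679e+01,  6.34505949e-02,
        5.33890666e-02, -4.53953658e-05]), 'position': array([ 0.1399227 , -0.60849433,  0.229664  ]), 'tool_rot': array([ 9.93633355e-01,  1.12657978e-01,  5.23379610e-05, -9.66456311e-04]), 'ft_force': array([ 0.09459805, -0.22496197,  0.25805336]), 'moment': array([-0.01845136, -0.02136355, -0.0456163 ]), 'grip_force': 0.0, 'grip_width': 0.08725172278222187}
```

View pics/top0.png

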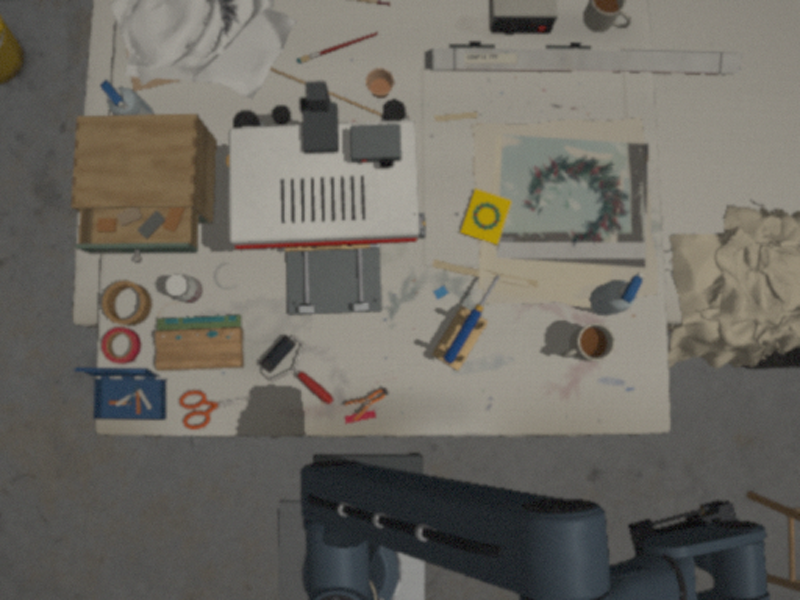

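View pics/side0.png

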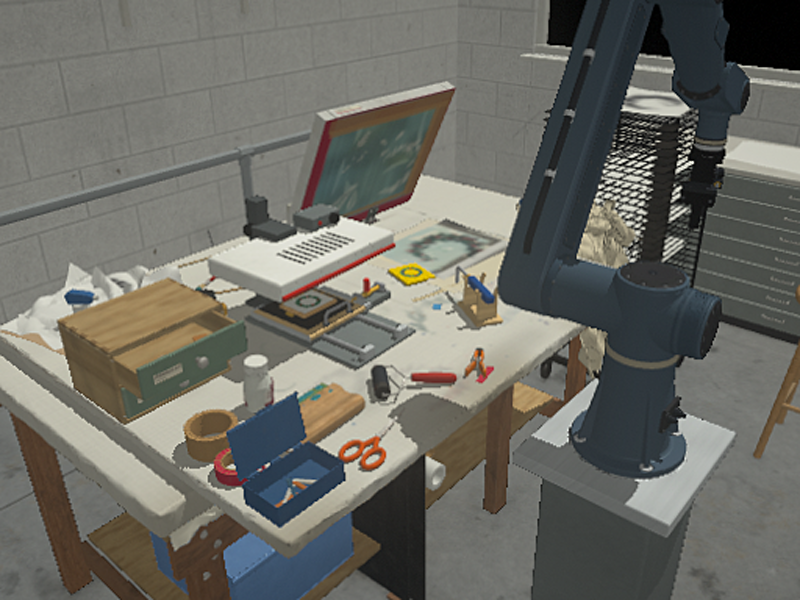

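The top view shows the dryer (231..417, 125..245), with the slide bed's front plate (287..380, 250..312) below it. The rod rest with the blue-handled rod is at about (463,335), its hook up-right. In the side view the red bolt knob is at (367,285), the rod at (480,287) and the wooden plaque under the dryer at (308,300). The yellow plaque at (485,216 top) is a look-alike.

```bash
cat > h.py <<'E'
import numpy as np,cv2
def load(n): return np.load(f"{n}.npy",allow_pickle=True).item()
def K(c): return np.array([[c["fx"],0,c["cx"]],[0,c["fy"],c["cy"]],[0,0,1]])
def rays(c,uv):
    p=cv2.undistortPoints(np.asarray(uv,float).reshape(-1,1,2),K(c),np.array(c["dist_coeffs"])).reshape(-1,2)
    return np.c_[p,np.ones(len(p))]
def cloud(c):
    v,u=np.mgrid[:384,:512]
    r=rays(c,np.c_[u.ravel(),v.ravel()])*c["range_z"].reshape(-1,1)
    return ((r-c["t"])@c["R"]).reshape(384,512,3)   # R^T (p-t)
def plane(c,uv,z):
    d=rays(c,uv)@c["R"]; o=-c["R"].T@c["t"]
    return o+d*((z-o[2])/d[:,2])[:,None]
def proj(c,X):
    rv=cv2.Rodrigues(np.asarray(c["R"]))[0]
    return cv2.projectPoints(np.asarray(X,float).reshape(-1,1,3),rv,np.asarray(c["t"],float),K(c),np.array(c["dist_coeffs"]))[0].reshape(-1,2)
def hsv(c): return cv2.cvtColor(c["image"],cv2.COLOR_RGB2HSV)
E
python3 - <<'E'
from h import *
t=load("top0");s=load("side0")
P=cloud(t);Q=cloud(s)
def rect(m,P):
    a=P[m]; r=cv2.minAreaRect((a[:,:2]*1000).astype(np.float32)); return len(a),np.round(cv2.boxPoints(r)).tolist(),[round(x) for x in r[1]],np.round(np.median(a,0),4)
v,u=np.mgrid[:384,:512]
h=hsv(t)
m=(abs(P[...,2]-.2)<.008)&(u>140)&(u<275)&(v>75)&(v<165)
m=cv2.morphologyEx(m.astype(np.uint8),cv2.MORPH_OPEN,np.ones((5,5)))>0
print("dryer",rect(m,P))
# red front edge, top
m=(h[...,1]>120)&((h[...,0]<8)|(h[...,0]>172))&(v>148)&(v<165)&(u>140)&(u<275)
vs,us=np.where(m);print("red edge px",us.min(),us.max(),vs.min(),vs.max())
m=(abs(P[...,2]-.012)<.012)&(u>178)&(u<248)&(v>160)&(v<205)&(h[...,2]<130)&(h[...,1]<60)
print("plate",rect(m,P))
for nm,c,C,b in(("top",t,P,(270,320,170,240)),("side",s,Q,(285,325,165,200))):
    hh=hsv(c);m=(hh[...,0]>100)&(hh[...,0]<125)&(hh[...,1]>120)&(u>b[0])&(u<b[1])&(v>b[2])&(v<b[3])
    n,l,st,ce=cv2.connectedComponentsWithStats(m.astype(np.uint8));i=1+st[1:,4].argmax();m=l==i
    print("handle",nm,st[i],ce[i],rect(m,C),np.percentile(C[m][:,2],[5,50,95]))
hh=hsv(s)
m=(hh[...,1]>120)&((hh[...,0]<8)|(hh[...,0]>172))&(u>225)&(u<245)&(v>172)&(v<192)
print("knob",rect(m,Q),np.percentile(Q[m],[5,50,95],axis=0),np.where(m)[0].min(),np.where(m)[1].mean())
cv2.imwrite("pics/rod.png",np.hstack([cv2.resize(t["image"][165:240,270:345,::-1],(390,390),interpolation=2),cv2.resize(s["image"][160:220,200:330,::-1],None,fx=3.1,fy=6.5,interpolation=2)]))
cv2.imwrite("pics/crop1.png",np.vstack([cv2.resize(s["image"][155:240,150:330,::-1],(800,378),interpolation=2),cv2.resize(t["image"][150:240,170:328,::-1],(380,216),interpolation=2).copy() if 0 else np.hstack([cv2.resize(t["image"][168:240,265:340,::-1],(231,222),interpolation=2),np.zeros((222,569,3),np.uint8)])]))
E
```

```text
dryer (7338, [[687.0, 230.0], [699.0, -150.0], [938.0, -143.0], [926.0, 237.0]], [239, 380], array([0.7923, 0.0644, 0.1999]))
red edge px 151 265 152 158
plate (2277, [[550.0, -78.0], [701.0, -79.0], [703.0, 158.0], [552.0, 160.0]], [237, 151], array([0.6345, 0.0375, 0.0102]))
handle top [285 199  22  32 182] [295.56043956 214.47252747] (182, [[452.0, -220.0], [554.0, -281.0], [563.0, -266.0], [461.0, -204.0]], [18, 119], array([ 0.5095, -0.2445,  0.0769])) [0.07136085 0.07692797 0.08217228]
handle side [300 177  16  17  81] [307.96296296 184.5308642 ] (81, [[449.0, -213.0], [545.0, -277.0], [557.0, -259.0], [461.0, -195.0]], [22, 115], array([ 0.4918, -0.2298,  0.077 ])) [0.06306098 0.07698225 0.08060773]
knob (28, [[743.0, -100.0], [836.0, -197.0], [845.0, -188.0], [752.0, -91.0]], [12, 134], array([ 0.7542, -0.1017,  0.0549])) [[ 0.75055721 -0.10889351  0.03783151]
 [ 0.75423381 -0.10174114  0.05494905]
 [ 0.76082317 -0.0948905   0.07238312]] 178 234.17857142857142
```

View pics/crop1.png

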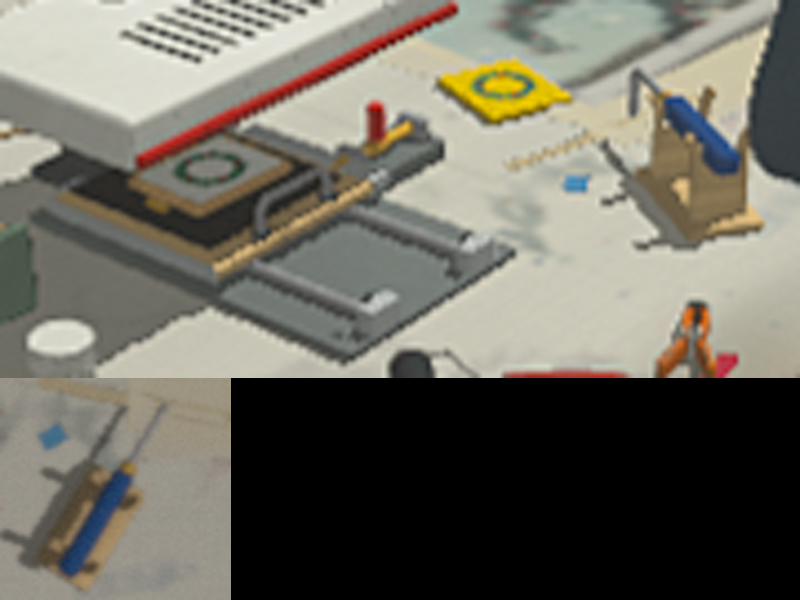

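The crop confirms the blue rod on its forks, with the ferrule and hook at the far end. It also shows the red knob on the lug's right side and the grey pull bar in front of the wooden plaque, while the yellow one is the decoy. Next I refine the bed frame, knob and rod axis.

Run:
```python
from h import *
t=load("top0");s=load("side0")
P=cloud(t);Q=cloud(s);v,u=np.mgrid[:384,:512];h=hsv(t);hs=hsv(s)
red=lambda h:(h[...,1]>110)&((h[...,0]<8)|(h[...,0]>172))
m=red(h)&(v>148)&(v<165)&(u>145)&(u<270)
# red edge upper boundary and lower boundary rows per column, subpixel-less
for nm,f in(("up",np.min),("lo",np.max)):
    pts=[(c,f(np.where(m[:,c])[0])+(-.5 if nm=="up" else .5)) for c in range(152,265) if m[:,c].any()]
    for z in(.2,.146):
        W=plane(t,pts,z); l=cv2.fitLine((W[:,:2]*1000).astype(np.float32),cv2.DIST_HUBER,0,.01,.01).ravel()
        print(nm,z,"yaw",np.degrees(np.arctan(-l[0]/l[1])),"x at y=40:",l[2]+(40-l[3])*l[0]/l[1],"y ends",W[:,1].min(),W[:,1].max())
# dryer white top left/right edges by columns of gradient
g=cv2.cvtColor(t["image"],cv2.COLOR_RGB2GRAY).astype(float)
mw=(abs(P[...,2]-.2)<.01)
L=[];R_=[]
for r in range(90,150):
    cs=np.where(mw[r,140:280])[0]+140
    L.append((cs.min()-.5,r));R_.append((cs.max()+.5,r))
for nm,p in(("L",L),("R",R_)):
    W=plane(t,p,.2);l=cv2.fitLine((W[:,:2]*1000).astype(np.float32),cv2.DIST_HUBER,0,.01,.01).ravel()
    print(nm,"yaw",np.degrees(np.arctan(l[1]/l[0])),"y at x=800",l[3]+(800-l[2])*l[1]/l[0])
# plate front edge
print("plate cols",[(c,[int(x) for x in g[185:206,c]]) for c in(200,225)])
print("plate rows",[(r,[int(x) for x in g[r,176:192]],[int(x) for x in g[r,236:252]]) for r in(170,185)])
# knob in side: pixel by pixel
m=red(hs)&(u>225)&(u<245)&(v>172)&(v<195)
for r in range(174,194):
    cs=np.where(m[r])[0]
    if len(cs):print(r,cs.min(),cs.max(),end="; ")
print()
# handle axis via blue mask in top at handle top z=.077
m=(h[...,0]>100)&(h[...,0]<125)&(h[...,1]>110)&(u>275)&(u<325)&(v>190)&(v<240)
n,l,st,ce=cv2.connectedComponentsWithStats(m.astype(np.uint8));m=l==1+st[1:,4].argmax()
vs,us=np.where(m);W=plane(t,np.c_[us,vs],.077)
r=cv2.minAreaRect((W[:,:2]*1000).astype(np.float32));print("handle",r,cv2.boxPoints(r).tolist())
# rod pixels: high points z>.05 ahead of handle
m=(P[...,2]>.05)&(P[...,2]<.09)&(u>295)&(u<335)&(v>170)&(v<202);vs,us=np.where(m);W=plane(t,np.c_[us,vs],.066)
print("rod", np.round(1000*W[np.argsort(-W[:,0])][:25,:2]).tolist())
# rest foot
m=(P[...,2]>.05)&(u>270)&(u<335)&(v>165)&(v<245);W=P[m];r=cv2.minAreaRect((W[:,:2]*1000).astype(np.float32));print("high",r)
```

```text
up 0.2 yaw 2.2460706 x at y=40: 687.9531 y ends -0.13767222497817985 0.208858613740739
up 0.146 yaw 2.242608 x at y=40: 698.6726 y ends -0.13868867867988846 0.2214540807323509
lo 0.2 yaw 2.2338243 x at y=40: 680.33936 y ends -0.13763849638929457 0.20869803153687
lo 0.146 yaw 2.250866 x at y=40: 690.76196 y ends -0.13865362521360206 0.22128719077177
L yaw 1.7638438 y at x=800 229.53241
R yaw 2.154697 y at x=800 -147.38577
plate cols [(200, [90, 91, 89, 91, 90, 88, 90, 91, 91, 88, 100, 119, 128, 131, 130, 113, 134, 144, 144, 142, 145]), (225, [92, 92, 90, 93, 95, 91, 94, 88, 87, 74, 70, 71, 70, 72, 97, 133, 148, 148, 149, 148, 147])]
plate rows [(170, [143, 144, 144, 144, 144, 143, 132, 95, 86, 88, 87, 88, 87, 87, 87, 87], [92, 94, 91, 93, 93, 93, 102, 121, 139, 146, 144, 149, 147, 148, 145, 146]), (185, [146, 147, 144, 146, 149, 144, 136, 100, 84, 87, 89, 86, 89, 90, 90, 89], [93, 92, 95, 92, 92, 92, 97, 108, 128, 142, 147, 146, 147, 143, 145, 148])]
178 233 235; 179 233 235; 180 233 235; 181 233 236; 182 233 236; 183 233 235; 184 233 236; 185 233 236; 186 233 233; 
handle ((507.73651123046875, -243.0203857421875), (18.67949676513672, 119.78076171875), 58.06321716308594) [[451.97100830078125, -219.26539611816406], [553.620849609375, -282.6274108886719], [563.5020141601562, -266.775390625], [461.8521728515625, -203.41336059570312]]
rod [[638.0, -322.0], [638.0, -325.0], [635.0, -318.0], [635.0, -322.0], [635.0, -325.0], [631.0, -315.0], [631.0, -318.0], [631.0, -322.0], [631.0, -325.0], [628.0, -315.0], [628.0, -318.0], [628.0, -321.0], [625.0, -311.0], [625.0, -315.0], [624.0, -318.0], [621.0, -311.0], [621.0, -315.0], [621.0, -318.0], [618.0, -308.0], [618.0, -311.0], [618.0, -315.0], [614.0, -304.0], [614.0, -308.0], [614.0, -311.0], [614.0, -314.0]]
high ((506.90692138671875, -243.6719512939453), (77.94639587402344, 305.0961608886719), 47.44511032104492)
```

Run:
```python
from h import *
t=load("top0");s=load("side0")
def bed(o,yaw,p):
    a=np.radians(yaw);p=np.atleast_2d(p).astype(float);R=np.array([[np.cos(a),-np.sin(a),0],[np.sin(a),np.cos(a),0],[0,0,1]])
    return (p@R.T+np.array([o[0],o[1],0]))/1000
print("knob mid plane z.055 from side",plane(s,[[234.4,182]],.055), "top row177.5 z.07",plane(s,[[234.4,178]],.07))
print("plate front at z0:",plane(t,[[200,201],[225,199.3]],0.0),"z.01",plane(t,[[200,194.7],[225,193.7]],.01),"left edge",plane(t,[[182.3,170],[182.5,185]],.01),"right",plane(t,[[243.2,170],[243.7,185]],.01))
for o,y in(((606,34),2.1),):
    print(proj(t,bed(o,y,[[-40,105,10],[-40,-105,10],[83,190,200],[83,-190,200],[83,0,146]])).round(1).tolist())
    print(proj(s,bed(o,y,[[150,-142,70],[150,-142,55],[112,0,64],[112,36,50],[112,-36,50],[165,-55,47],[165,55,47],[-40,105,10],[-40,-105,10],[83,190,146],[83,-190,146]])).round(1).tolist())
I=cv2.resize(s["image"][:,:,::-1],None,fx=4,fy=4,interpolation=2)
for p in proj(s,bed((606,34),2.1,[[150,-142,70],[112,0,64],[112,40,64],[112,-40,64],[165,-55,47],[165,55,47],[-40,105,10],[-40,-105,10],[83,190,146]])): cv2.circle(I,tuple(int(x) for x in (p+.5)*4),2,(255,0,255),-1)
I=I[600:1000,500:1300]
J=cv2.resize(t["image"][:,:,::-1],None,fx=4,fy=4,interpolation=2)
for p in proj(t,bed((606,34),2.1,[[-40,105,10],[-40,-105,10],[83,190,200],[83,-190,200],[330,-190,200]])): cv2.circle(J,tuple(int(x) for x in (p+.5)*4),2,(255,0,255),-1)
cv2.imwrite("pics/chk.png",np.vstack([I,cv2.resize(J[280:860,520:1320],(276,200))@np.eye(3) if 0 else np.pad(cv2.resize(J[500:860,560:1120],(311,200)),((0,0),(0,489),(0,0)))]))
```

```text
knob mid plane z.055 from side [[ 0.75438065 -0.10260496  0.055     ]] top row177.5 z.07 [[ 0.75735143 -0.10655517  0.07      ]]
plate front at z0: [[ 0.56068689  0.08292944  0.        ]
 [ 0.56640279 -0.00444607  0.        ]] z.01 [[ 0.58177369  0.08191727  0.01      ]
 [ 0.58500566 -0.00504433  0.01      ]] left edge [[0.6688655  0.14502855 0.01      ]
 [0.61595008 0.14349172 0.01      ]] right [[ 0.66803329 -0.0682545   0.01      ]
 [ 0.61523779 -0.07000098  0.01      ]]
[[184.0, 200.4], [244.4, 198.0], [146.2, 156.4], [268.9, 151.4], [209.2, 157.0]]
[[233.0, 178.1], [233.1, 181.5], [215.3, 195.5], [208.7, 202.6], [222.1, 195.3], [215.2, 190.3], [194.7, 201.1], [227.8, 233.5], [265.7, 209.4], [180.7, 197.0], [253.7, 160.4]]
```

View pics/chk.png

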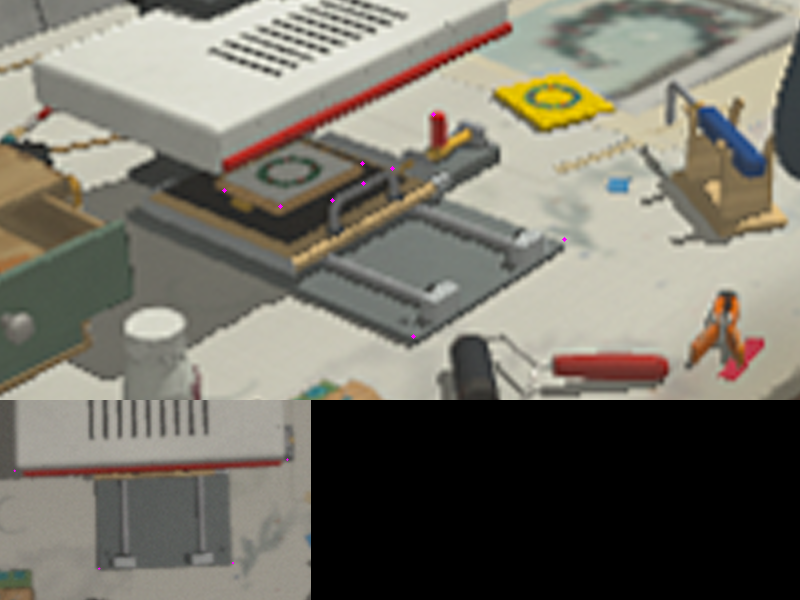

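Picture: knob at (436,113) in the crop, pull bar at (365,190). The model sits about 1 px off, so I take the bed origin as ≈ (603, 35) mm with yaw 2.1°. The rod's middle is ≈ (509.5, -243.6) mm with yaw -31.8°. Move above the rod.

send_rows(increments=[0, 0, -0.049, 2.3, 2.28, 0, 1, 0, 0, -0.049, 2.3, 2.28, 0, 1, 0, 0, -0.049, 2.3, 2.28, 0, 1, 0, 0, -0.049, 2.3, 2.28, 0, 1, 0, 0, -0.049, 2.3, 2.28, 0, 1, 0, 0, -0.049, 2.3, 2.28, 0, 1, 0, 0, -0.049, 2.3, 2.28, 0, 1, 0, 0, -0.049, 2.3, 2.28, 0, 1, 0, 0, -0.049, 2.3, 2.28, 0, 1, 0, 0, -0.049, 2.3, 2.28, 0, 1, 0, 0, -0.049, 2.3, 2.28, 0, 1, 0, 0, -0.049, 2.3, 2.28, 0, 1, 0, 0, -0.049, 2.3, 2.28, 0, 1, 0, 0, -0.049, 2.3, 2.28, 0, 1, 0, 0, -0.049, 2.3, 2.28, 0, 1, 0, 0, -0.049, 2.3, 2.28, 0, 1, 0, 0, 0, 0, 0, -3, 1, 0, 0, 0, 0, 0, -3, 1, 0, 0, 0, 0, 0, -1, 1, 0, 0, 0, 0, 0, 0, 1])

```text
time: 1.77
position: [0.5059, -0.2426, 0.1575]
tool_rot: [0.961, -0.275, -0.004, -0.001]
ft_force: [-0.8, 0.6, 0.2]
grip_width: 0.0869
grip_force: 0.0
```

send_rows(increments=[0, 0, 0, -0.3, 0.3, -2, 1, 0, 0, 0, 0, 0, -2, 1, 0, 0, 0, 0, 0, -2, 1, 0, 0, 0, 0, 0, -2, 1, 0, 0, 0, 0, 0, -1.5, 1, 0, 0, 0, 0, 0, -0.7, 1, 0, 0, 0, 0, 0, 0, 1, 0, 0, 0, 0, 0, 0, 1])

```text
time: 2.43
position: [0.5055, -0.2421, 0.0594]
tool_rot: [0.961, -0.276, 0.001, 0.0]
ft_force: [-0.2, -0.6, 1.1]
grip_width: 0.0872
grip_force: 0.0
```

Run:
```python
from h import *
from rig import robot
c=robot.camera("side");d=robot.camera("top")
o=robot.get_obs();print(o["position"],o["ft_force"],o["q"])
cv2.imwrite("pics/g.png",np.hstack([cv2.resize(c["image"][90:250,230:390,::-1],(400,400),interpolation=2),cv2.resize(d["image"][150:250,250:350,::-1],(400,400),interpolation=2)]))
```

```text
[ 0.50581995 -0.24217895  0.05993529] [-0.64271768  0.16199193 -0.37155108] [-6.45795553e-01  6.92660880e-01  1.72650843e+00  5.29507371e-05
  7.19648368e-01  1.48355731e+00]
```

View pics/g.png

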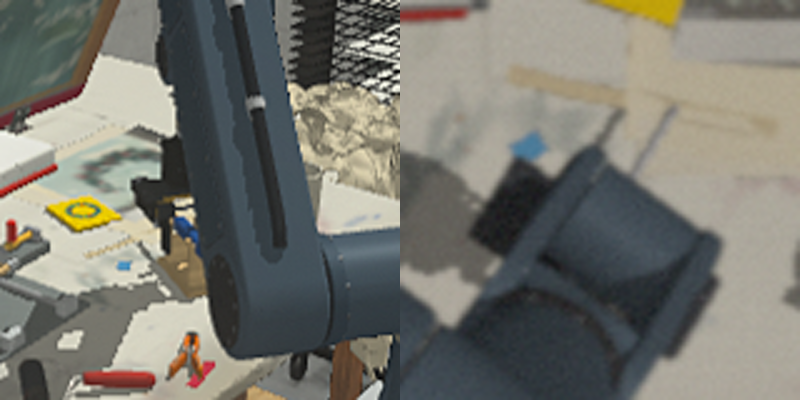

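The fingers straddle the blue handle between the forks: handle at (187,222) left, and the rod pokes out ahead of the gripper at (655,135) right. Lower 5 mm and close.

send_rows(increments=[0, 0, 0, 0, 0, -0.5, 1, 0, 0, 0, 0, 0, 0, 1, 0, 0, 0, 0, 0, 0, 0, 0, 0, 0, 0, 0, 0, 0, 0, 0, 0, 0, 0, 0, 0, 0, 0, 0, 0, 0, 0, 0, 0, 0, 0, 0, 0, 0, 0, 0, 0, 0, 0, 0, 0, 0, 0, 0, 0, 0, 0, 0, 0], newtons=45)

```text
time: 3.28
position: [0.505, -0.2413, 0.0535]
tool_rot: [0.961, -0.275, -0.0, -0.0]
ft_force: [-0.0, 0.2, 0.7]
grip_width: 0.0484
grip_force: 0.0
```

send_rows(increments=[0, 0, 0, 0, 0, 0, 0, 0, 0, 0, 0, 0, 0, 0, 0, 0, 0, 0, 0, 0, 0, 0, 0, 0, 0, 0, 0, 0, 0, 0, 0, 0, 0, 0, 0, 0, 0, 0, 0, 0, 0, 0, 0, 0, 0, 0, 0, 0, 0])

```text
time: 3.87
position: [0.505, -0.2412, 0.0535]
tool_rot: [0.961, -0.276, 0.0, -0.0]
ft_force: [1.3, 1.0, -0.3]
grip_width: 0.0238
grip_force: 45.0
```

send_rows(increments=[0, 0, 0, 0, 0, 1, 0, 0, 0, 0, 0, 0, 2, 0, 0, 0, 0, 0, 0, 3, 0, 0, 0, 0, 0, 0, 3, 0, 0, 0, 0, 0, 0, 1, 0, 0, 0, 0.0595, -0.13, 1.53, 0, 0, 0, 0, 0.0595, -0.13, 1.53, 0, 0, 0, 0, 0.0595, -0.13, 1.53, 0, 0, 0, 0, 0.0595, -0.13, 1.53, 0, 0, 0, 0, 0.0595, -0.13, 1.53, 0, 0, 0, 0, 0.0595, -0.13, 1.53, 0, 0, 0, 0, 0.0595, -0.13, 1.53, 0, 0, 0, 0, 0.0595, -0.13, 1.53, 0, 0, 0, 0, 0.0595, -0.13, 1.53, 0, 0, 0, 0, 0.0595, -0.13, 1.53, 0, 0, 0, 0, 0, 0, 0, -3, 0, 0, 0, 0, 0, 0, -3, 0, 0, 0, 0, 0, 0, -0.4, 0, 0, 0, 0, 0, 0, 0, 0, 0, 0, 0, 0, 0, 0, 0])

```text
time: 5.53
position: [0.4921, -0.0885, 0.0898]
tool_rot: [1.0, 0.018, -0.0, -0.0]
ft_force: [0.2, -0.2, -2.0]
grip_width: 0.0236
grip_force: 45.0
```

```bash
cat >> h.py <<'E'
O=np.array([603.,35]);A=np.radians(2.1)
def b2w(p):
    p=np.atleast_2d(p).astype(float);R=np.array([[np.cos(A),-np.sin(A)],[np.sin(A),np.cos(A)]])
    return np.c_[p[:,:2]@R.T+O,p[:,2]]/1000
def w2b(p):
    p=np.atleast_2d(p)*1000.;R=np.array([[np.cos(A),-np.sin(A)],[np.sin(A),np.cos(A)]])
    return np.c_[(p[:,:2]-O)@R,p[:,2]]
E
cat > look.py <<'E'
from h import *
from rig import robot
import sys
o=robot.get_obs();p=o["position"];q=o["tool_rot"];yaw=2*np.arctan2(q[1],q[0])
tip=p+np.r_[.155*np.cos(yaw),.155*np.sin(yaw),-.0395]
print("tcp",p.round(4),"yaw",np.degrees(yaw).round(2),"tip bed",w2b(tip).round(1),"F",o["ft_force"].round(1),"w",o["grip_width"].round(4))
c=robot.camera("side");np.save("side1.npy",c,allow_pickle=True)
print("tip px",proj(c,tip).round(1))
if len(sys.argv)>1:
    I=cv2.resize(c["image"][130:250,170:330,::-1],(800,600),interpolation=2)
    for x in proj(c,tip): cv2.circle(I,tuple(int(k) for k in (x+.5-[170,130])*5),3,(255,0,255),-1)
    cv2.imwrite(f"pics/{sys.argv[1]}.png",I)
E
python3 look.py a
```

```text
Traceback (most recent call last):
  File "look.py", line 6, in <module>
    print("tcp",p.round(4),"yaw",np.degrees(yaw).round(2),"tip bed",w2b(tip).round(1),"F",o["ft_force"].round(1),"w",o["grip_width"].round(4))
                                                                                                                     ^^^^^^^^^^^^^^^^^^^^^
AttributeError: 'float' object has no attribute 'round'
```

```bash
sed -i 's/o\["grip_width"\].round(4)/round(o["grip_width"],4)/' look.py; python3 look.py a
```

```text
tcp [ 0.4921 -0.0885  0.0898] yaw 2.1 tip bed [[  39.6 -119.4   50.3]] F [ 0.2 -0.2 -2. ] w 0.0236
tip px [[251.7 192.7]]
```

View pics/a.png

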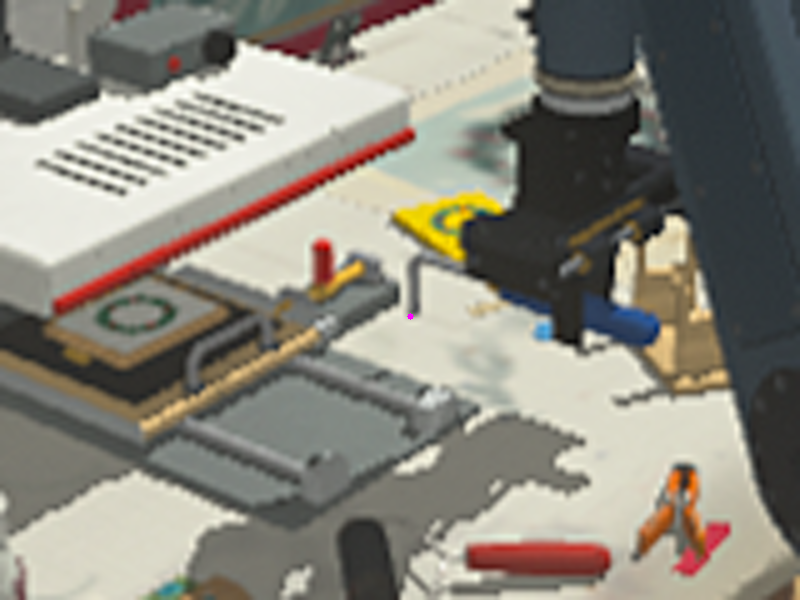

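Predicted tip and seen hook tip (411,313) agree within 1 px, and the gripper's wide side lies across the rod, so it stays clear of the dryer. Go in beside the knob.

send_rows(increments=[0, 0, 0, 1.38, 0.03, 0, 0, 0, 0, 0, 1.38, 0.03, 0, 0, 0, 0, 0, 1.38, 0.03, 0, 0, 0, 0, 0, 1.38, 0.03, 0, 0, 0, 0, 0, 1.38, 0.03, 0, 0, 0, 0, 0, 1.38, 0.03, 0, 0, 0, 0, 0, 1.38, 0.03, 0, 0, 0, 0, 0, 1.38, 0.03, 0, 0, 0, 0, 0, 0, 0, 0, 0])

```text
time: 6.33
position: [0.6067, -0.087, 0.092]
tool_rot: [1.0, 0.018, 0.004, 0.001]
ft_force: [0.4, -0.3, -0.6]
grip_width: 0.0234
grip_force: 45.0
```

```bash
python3 look.py b
```

```text
tcp [ 0.6067 -0.087   0.092 ] yaw 2.11 tip bed [[ 154.3 -122.1   52.5]] F [ 0.4 -0.3 -0.6] w 0.0234
tip px [[229.3 183.9]]
```

View pics/b.png

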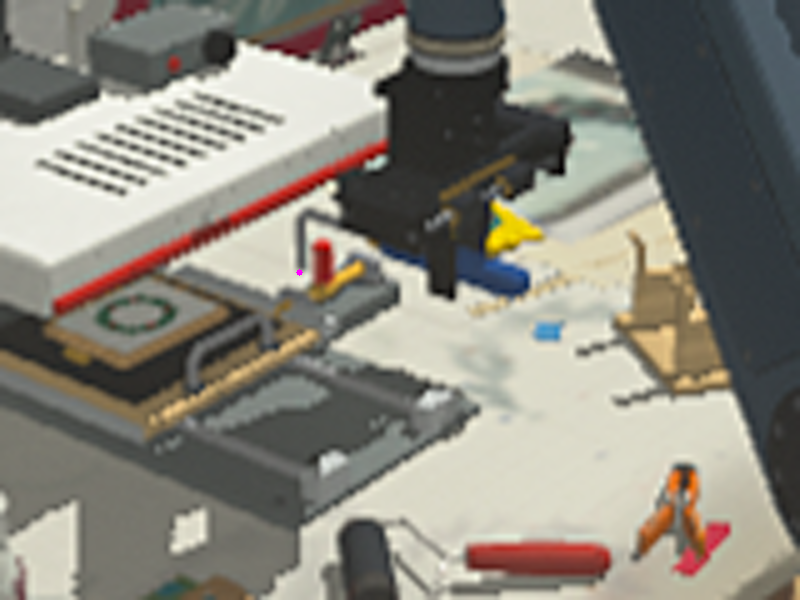

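send_rows(increments=[0, 0, 0, -0.1, -0.5, 0, 0, 0, 0, 0, 0, -0.5, 0, 0, 0, 0, 0, 0, -0.5, 0, 0, 0, 0, 0, 0, -0.5, 0, 0, 0, 0, 0, 0, -0.5, 0, 0, 0, 0, 0, 0, -0.5, 0, 0, 0, 0, 0, 0, -0.5, 0, 0, 0, 0, 0, 0, -0.5, 0, 0])

```text
time: 7.05
position: [0.601, -0.1263, 0.0894]
tool_rot: [1.0, 0.018, -0.0, -0.0]
ft_force: [-1.2, 2.2, -0.9]
grip_width: 0.0232
grip_force: 45.0
```

send_rows(increments=[0, 0, 0, 0, -0.2, 0, 0, 0, 0, 0, 0, -0.2, 0, 0, 0, 0, 0, 0, -0.1, 0, 0])

```text
time: 7.3
position: [0.6011, -0.1305, 0.0894]
tool_rot: [1.0, 0.019, -0.0, -0.001]
ft_force: [-0.4, 5.0, -0.4]
grip_width: 0.0237
grip_force: 45.3
```

```bash
python3 look.py c
python3 - <<'E'
from h import *
c=load("side1");h=hsv(c);v,u=np.mgrid[:384,:512]
m=(h[...,1]>110)&((h[...,0]<8)|(h[...,0]>172))&(u>222)&(u<260)&(v>160)&(v<195)
n,l,st,ce=cv2.connectedComponentsWithStats(m.astype(np.uint8));print(st[1:],ce[1:])
for e in np.round(ce[1:],1): print(w2b(plane(c,[e],.06)).round(1))
E
```

```text
tcp [ 0.6011 -0.1305  0.0894] yaw 2.15 tip bed [[ 147.1 -165.2   49.9]] F [-0.4  5.  -0.4] w 0.0237
tip px [[238.  181.2]]
[[223 161  22  12  65]
 [238 176   3   8  13]] [[232.13846154 165.87692308]
 [239.46153846 180.15384615]]
[[ 249.2 -246.9   60. ]]
[[ 133.9 -159.7   60. ]]
```

send_rows(increments=[0, 0, 0, 0, -0.2, 0, 0, 0, 0, 0, 0, -0.1, 0, 0, 0, 0, 0, 0, 0, 0, 0])

```text
time: 7.6
position: [0.6011, -0.1324, 0.0893]
tool_rot: [1.0, 0.02, -0.0, -0.001]
ft_force: [0.4, 6.8, -0.9]
grip_width: 0.0237
grip_force: 45.8
```

```bash
python3 look.py d
```

```text
tcp [ 0.6011 -0.1324  0.0893] yaw 2.24 tip bed [[ 147.  -166.9   49.8]] F [ 0.4  6.8 -0.9] w 0.0237
tip px [[238.3 181. ]]
```

View pics/d.png

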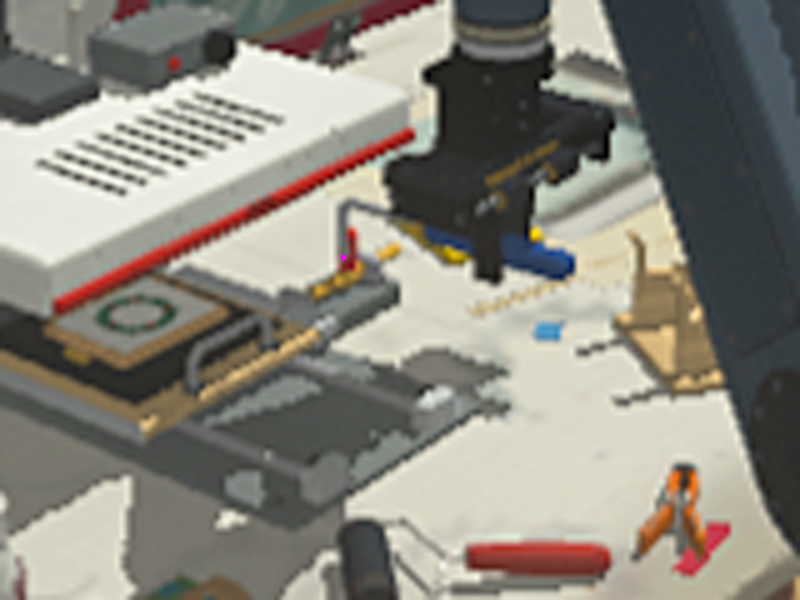

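The bolt is at its stop: knob moved right at (350,250), and the force climbs without travel. Now slide the hook sideways behind the pull bar, with the tip at z 50.

send_rows(increments=[0, 0, 0, -0.2, 0.5, 0, 0, 0, 0, 0, -0.4, 0.5, 0, 0, 0, 0, 0, -0.4, 0.5, 0, 0, 0, 0, 0, -0.05, 1.28, 0, 0, 0, 0, 0, -0.05, 1.28, 0, 0, 0, 0, 0, -0.05, 1.28, 0, 0, 0, 0, 0, -0.05, 1.28, 0, 0, 0, 0, 0, 0, 0, 0, 0])

```text
time: 8.32
position: [0.5887, -0.0644, 0.0895]
tool_rot: [1.0, 0.02, -0.001, -0.001]
ft_force: [-0.6, 0.4, -1.5]
grip_width: 0.0235
grip_force: 45.0
```

```bash
python3 look.py e
```

```text
tcp [ 0.5887 -0.0644  0.0895] yaw 2.26 tip bed [[137.  -98.3  50. ]] F [-0.6  0.4 -1.5] w 0.0235
tip px [[228.6 187.8]]
```

View pics/e.png

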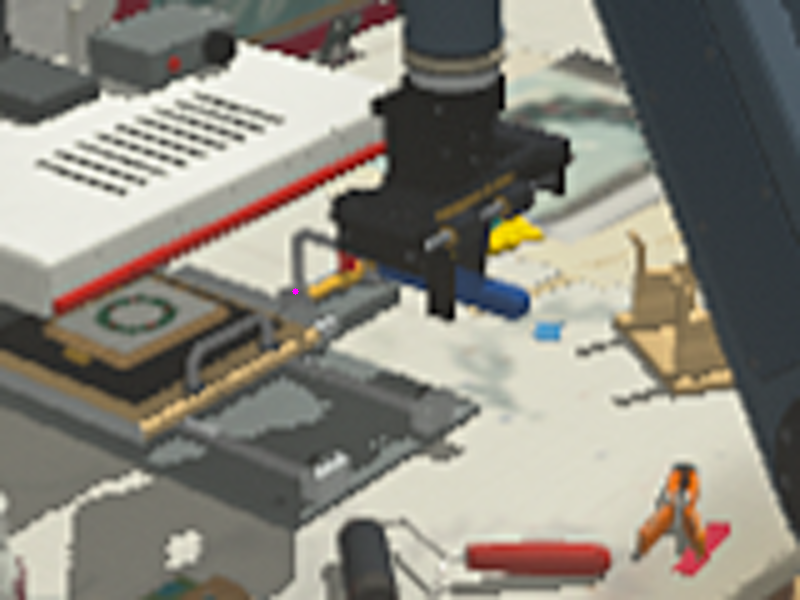

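The hook hangs just right of the pallet, behind the pull bar's line (295,291), and the knob stays out at (348,262). I continue to the bar's middle and start pulling gently.

send_rows(increments=[0, 0, 0, -0.05, 1.23, 0, 0, 0, 0, 0, -0.05, 1.23, 0, 0, 0, 0, 0, -0.05, 1.23, 0, 0, 0, 0, 0, -0.05, 1.23, 0, 0, 0, 0, 0, -0.05, 1.23, 0, 0, 0, 0, 0, -0.05, 1.23, 0, 0, 0, 0, 0, -0.05, 1.23, 0, 0, 0, 0, 0, -0.05, 1.23, 0, 0, 0, 0, 0, 0, 0, 0, 0, 0, 0, 0, -0.4, 0, 0, 0, 0, 0, 0, -0.4, 0, 0, 0, 0, 0, 0, -0.4, 0, 0, 0, 0, 0, 0, -0.3, 0, 0, 0, 0, 0, 0, -0.3, 0, 0, 0, 0, 0, 0, -0.3, 0, 0, 0])

```text
time: 9.62
position: [0.5652, 0.03, 0.0898]
tool_rot: [1.0, 0.018, 0.001, 0.0]
ft_force: [2.5, -1.0, -3.4]
grip_width: 0.0238
grip_force: 45.0
```

```bash
python3 look.py
python3 - <<'E'
from h import *
c=load("side1");s=load("side0")
print("change px near plaque", (abs(c["image"].astype(int)-s["image"])[190:215,175:225].max(2)>40).mean())
E
```

```text
tcp [0.5652 0.03   0.0898] yaw 2.05 tip bed [[117.1  -3.7  50.3]] F [ 2.5 -1.  -3.4] w 0.0238
tip px [[215.6 198.4]]
change px near plaque 0.1312
```

send_rows(increments=[0, 0, 0, -0.5, -0.02, 0, 0, 0, 0, 0, -0.7, -0.03, 0, 0, 0, 0, 0, -0.7, -0.03, 0, 0, 0, 0, 0, -0.7, -0.03, 0, 0, 0, 0, 0, -0.7, -0.03, 0, 0, 0, 0, 0, -0.7, -0.03, 0, 0, 0, 0, 0, -0.7, -0.03, 0, 0, 0, 0, 0, -0.7, -0.03, 0, 0, 0, 0, 0, -0.7, -0.03, 0, 0, 0, 0, 0, -0.7, -0.03, 0, 0, 0, 0, 0, -0.7, -0.03, 0, 0, 0, 0, 0, -0.7, -0.03, 0, 0, 0, 0, 0, -0.7, -0.03, 0, 0, 0, 0, 0, -0.7, -0.03, 0, 0, 0, 0, 0, -0.7, -0.03, 0, 0, 0, 0, 0, -0.5, -0.02, 0, 0, 0, 0, 0, -0.5, -0.02, 0, 0])

```text
time: 11.08
position: [0.4507, 0.0259, 0.0896]
tool_rot: [1.0, 0.018, -0.0, -0.0]
ft_force: [2.6, -0.0, -2.6]
grip_width: 0.0237
grip_force: 45.0
```

send_rows(increments=[0, 0, 0, -0.3, 0, 0, 0, 0, 0, 0, -0.3, 0, 0, 0, 0, 0, 0, -0.2, 0, 0, 0])

```text
time: 11.33
position: [0.4506, 0.0249, 0.0904]
tool_rot: [1.0, 0.018, 0.008, 0.001]
ft_force: [15.5, 3.1, -7.1]
grip_width: 0.0237
grip_force: 45.0
```

```bash
python3 look.py
```

```text
tcp [0.4506 0.0249 0.0904] yaw 2.11 tip bed [[ 2.3 -4.5 50.9]] F [15.5  3.1 -7.1] w 0.0237
tip px [[239.4 207.2]]
```

Run:
```python
from h import *
from rig import robot
s=robot.camera("side");np.save("side2.npy",s,allow_pickle=True)
v,u=np.mgrid[:384,:512]
for f in("side0","side2"):
    c=load(f);P=w2b(cloud(c).reshape(-1,3)).reshape(384,512,3)
    m=(abs(P[...,2]-35)<5)&(P[...,0]>-60)&(P[...,0]<200)&(abs(P[...,1]-60)<35)
    x=np.sort(P[m][:,0]);print(f,"pallet top front x:",x[:3],np.percentile(x,2),"n",len(x))
    # wooden plaque (z~47 top)
    m=(abs(P[...,2]-47)<3)&(P[...,0]>0)&(P[...,0]<240)&(abs(P[...,1])<75)
    a=P[m];print("z47 pts x,y range",np.percentile(a,[2,98],axis=0).round(1).tolist(),len(a))
```

```text
side0 pallet top front x: [-40.47652335 -40.00081589 -39.13262651] -38.16329004518094 n 249
z47 pts x,y range [[111.5, -50.7, 44.2], [237.0, 64.4, 49.9]] 213
side2 pallet top front x: [-44.67206535 -42.08320296 -40.88290571] -36.50777265874467 n 434
z47 pts x,y range [[45.3, -51.7, 44.5], [137.3, 62.7, 49.9]] 295
```

The pallet is at its front stop (plaque front at 45 mm, as it should be). Release the bar.

send_rows(increments=[0, 0, 0, 0.5, 0, 0, 0, 0, 0, 0, 0.5, 0, 0, 0, 0, 0, 0, 0.3, 0, 0, 0, 0, 0, 0, 0, 0, 0, 0])

```text
time: 11.77
position: [0.4554, 0.0261, 0.0892]
tool_rot: [1.0, 0.019, -0.001, -0.0]
ft_force: [0.2, -0.1, -1.6]
grip_width: 0.0235
grip_force: 45.0
```

```bash
python3 look.py
```

```text
tcp [0.4554 0.0261 0.0892] yaw 2.13 tip bed [[ 7.1 -3.4 49.7]] F [ 0.2 -0.1 -1.6] w 0.0235
tip px [[238.2 207.2]]
```

send_rows(increments=[0, 0, 0, 0.4, 0, 0.1, 0, 0, 0, 0, 0.05, -1.33, 0, 0, 0, 0, 0, 0.05, -1.33, 0, 0, 0, 0, 0, 0.05, -1.33, 0, 0, 0, 0, 0, 0.05, -1.33, 0, 0, 0, 0, 0, 0.05, -1.33, 0, 0, 0, 0, 0, 0.05, -1.33, 0, 0, 0, 0, 0, 0.05, -1.33, 0, 0, 0, 0, 0, 0.05, -1.33, 0, 0, 0, 0, 0, 0.05, -1.33, 0, 0, 0, 0, 0, 0.05, -1.33, 0, 0, 0, 0, 0, 0.05, -1.33, 0, 0, 0, 0, 0, 1.2, 0.05, 0, 0, 0, 0, 0, 1.2, 0.05, 0, 0, 0, 0, 0, 1.2, 0.05, 0, 0, 0, 0, 0, 1.2, 0.05, 0, 0, 0, 0, 0, 1.2, 0.05, 0, 0, 0, 0, 0, 1.2, 0.05, 0, 0, 0, 0, 0, 1.2, 0.05, 0, 0, 0, 0, 0, 1.2, 0.05, 0, 0])

```text
time: 13.48
position: [0.5618, -0.1163, 0.0903]
tool_rot: [1.0, 0.018, -0.001, -0.0]
ft_force: [0.5, -0.3, -2.1]
grip_width: 0.0236
grip_force: 45.0
```

```bash
python3 look.py
python3 - <<'E'
from h import *
c=load("side1");h=hsv(c);v,u=np.mgrid[:384,:512]
P=w2b(cloud(c).reshape(-1,3)).reshape(384,512,3)
m=(h[...,1]>110)&((h[...,0]<8)|(h[...,0]>172))&(abs(P[...,0]-150)<25)&(P[...,2]<90)&(P[...,2]>30)&(P[...,1]<-120)
print(m.sum(),np.median(P[m],0) if m.any() else "", np.argwhere(m)[:,::-1].mean(0))
E
```

```text
tcp [ 0.5618 -0.1163  0.0903] yaw 2.12 tip bed [[ 108.3 -149.7   50.8]] F [ 0.5 -0.3 -2.1] w 0.0236
tip px [[242.9 184.9]]
24 [ 145.05153882 -171.05629204   57.59636176] [239.  179.5]
```

send_rows(increments=[0, 0, 0, 0.05, -1.2, 0, 0, 0, 0, 0, 0.05, -1.2, 0, 0, 0, 0, 0, 0.05, -1.2, 0, 0, 0, 0, 0, 0.05, -1.25, 0, 0, 0, 0, 0, 0, 0, 0, 0, 0, 0, 0, 1.0, 0.04, 0, 0, 0, 0, 0, 1.0, 0.04, 0, 0, 0, 0, 0, 1.0, 0.04, 0, 0, 0, 0, 0, 1.0, 0.04, 0, 0, 0, 0, 0, 0, 0, 0, 0])

```text
time: 14.37
position: [0.6065, -0.1632, 0.0908]
tool_rot: [1.0, 0.019, 0.002, 0.0]
ft_force: [-0.5, 0.3, -1.4]
grip_width: 0.0236
grip_force: 45.0
```

```bash
python3 look.py
```

```text
tcp [ 0.6065 -0.1632  0.0908] yaw 2.15 tip bed [[ 151.2 -198.1   51.3]] F [-0.5  0.3 -1.4] w 0.0236
tip px [[242.5 177.7]]
```

Push the bolt home.

send_rows(increments=[0, 0, 0, -0.1, 0.5, 0, 0, 0, 0, 0, 0, 0.5, 0, 0, 0, 0, 0, 0, 0.5, 0, 0, 0, 0, 0, -0.05, 0.5, 0, 0, 0, 0, 0, 0, 0.5, 0, 0, 0, 0, 0, 0, 0.5, 0, 0, 0, 0, 0, -0.05, 0.5, 0, 0, 0, 0, 0, 0, 0.4, 0, 0, 0, 0, 0, 0, 0.3, 0, 0, 0, 0, 0, 0, 0.2, 0, 0])

```text
time: 15.25
position: [0.6016, -0.1187, 0.0905]
tool_rot: [1.0, 0.019, -0.0, -0.0]
ft_force: [-1.8, -1.9, -1.2]
grip_width: 0.0241
grip_force: 45.0
```

```bash
python3 look.py
```

```text
tcp [ 0.6016 -0.1187  0.0905] yaw 2.13 tip bed [[ 148.  -153.5   51. ]] F [-1.8 -1.9 -1.2] w 0.0241
tip px [[235.8 181.9]]
```

send_rows(increments=[0, 0, 0, 0, 0.2, 0, 0, 0, 0, 0, 0, 0.2, 0, 0, 0, 0, 0, 0, 0.1, 0, 0, 0, 0, 0, 0, 0, 0, 0])

```text
time: 15.63
position: [0.602, -0.1147, 0.0906]
tool_rot: [1.0, 0.018, 0.0, 0.0]
ft_force: [-1.8, -3.9, -1.5]
grip_width: 0.0236
grip_force: 45.1
```

```bash
python3 look.py;  python3 - <<'E'
from h import *
c=load("side1");h=hsv(c)
P=w2b(cloud(c).reshape(-1,3)).reshape(384,512,3)
m=(h[...,1]>110)&((h[...,0]<8)|(h[...,0]>172))&(abs(P[...,0]-150)<25)&(P[...,2]<90)&(P[...,2]>30)&(P[...,1]<-120)
print(m.sum(),np.median(P[m],0) if m.any() else "", np.argwhere(m)[:,::-1].mean(0))
E
```

```text
tcp [ 0.602  -0.1147  0.0906] yaw 2.07 tip bed [[ 148.5 -149.7   51.1]] F [-1.8 -3.9 -1.5] w 0.0236
tip px [[235.1 182.2]]
29 [ 146.63113649 -139.34065918   56.26403437] [233.65517241 182.34482759]
```

send_rows(increments=[0, 0, 0, 0, 0.2, 0, 0, 0, 0, 0, 0, 0.1, 0, 0, 0, 0, 0, 0, 0, 0, 0])

```text
time: 15.93
position: [0.6019, -0.1127, 0.0907]
tool_rot: [1.0, 0.017, 0.0, 0.001]
ft_force: [-2.7, -6.0, -1.1]
grip_width: 0.023
grip_force: 45.5
```

```bash
python3 look.py;  python3 - <<'E'
from h import *
c=load("side1");h=hsv(c)
P=w2b(cloud(c).reshape(-1,3)).reshape(384,512,3)
m=(h[...,1]>110)&((h[...,0]<8)|(h[...,0]>172))&(abs(P[...,0]-150)<25)&(P[...,2]<90)&(P[...,2]>30)&(P[...,1]<-120)
print(m.sum(),np.median(P[m],0) if m.any() else "", np.argwhere(m)[:,::-1].mean(0))
E
```

```text
tcp [ 0.6019 -0.1127  0.0907] yaw 1.98 tip bed [[ 148.5 -147.9   51.2]] F [-2.7 -6.  -1.1] w 0.023
tip px [[234.8 182.3]]
29 [ 146.52684435 -138.57961926   55.69256805] [233.65517241 182.34482759]
```

send_rows(increments=[0, 0, 0, 0, -0.5, 0, 0, 0, 0, 0, 0, -0.6, 0, 0, 0, 0, 0, 0, 0, 0, 0, 0, 0, 0, -1.38, -0.05, 0, 0, 0, 0, 0, -1.38, -0.05, 0, 0, 0, 0, 0, -1.38, -0.05, 0, 0, 0, 0, 0, -1.38, -0.05, 0, 0, 0, 0, 0, -1.38, -0.05, 0, 0, 0, 0, 0, -1.38, -0.05, 0, 0, 0, 0, 0, -1.38, -0.05, 0, 0, 0, 0, 0, -1.38, -0.05, 0, 0, 0, 0, 0, 0, 0, 0, 0, 0, 0, 0, 0, 0, 2, 0, 0, 0, 0, 0, 0, 2, 0, 0, 0, 0, 0, 0, 2.3, 0, 0, 0, 0, 0, 0, 0, 0])

```text
time: 17.32
position: [0.4955, -0.1274, 0.1575]
tool_rot: [1.0, 0.019, 0.005, 0.002]
ft_force: [1.0, -0.1, -1.9]
grip_width: 0.0239
grip_force: 45.0
```

```bash
python3 look.py
python3 - <<'E'
from h import *
c=load("side1");h=hsv(c);P=cloud(c);Pb=w2b(P.reshape(-1,3)).reshape(P.shape)
m=(h[...,1]>110)&((h[...,0]<8)|(h[...,0]>172))&(abs(Pb[...,0]-150)<25)&(Pb[...,2]<90)&(Pb[...,2]>30)&(Pb[...,1]<-120)
print("knob",m.sum(),np.median(Pb[m],0))
m=(abs(Pb[...,2]-47)<3)&(Pb[...,0]>20)&(Pb[...,0]<240)&(abs(Pb[...,1])<75);print("plaque",np.percentile(Pb[m],[2,98],axis=0).round(1).tolist())
# handle direction: blue near hand
from rig import robot
p=robot.get_obs()["position"]
m=(h[...,0]>100)&(h[...,0]<125)&(h[...,1]>110)&(np.linalg.norm(P[...,:2]-p[:2],axis=2)<.12)&(P[...,2]>.1)
a=P[m];print("blue",len(a));l=cv2.fitLine(a.astype(np.float32),cv2.DIST_L2,0,.01,.01).ravel();print(np.round(l,3))
# steel hook pixels
t=p+[.1,0,0]
m=(np.linalg.norm(P[...,:2]-(p[:2]+[.155,.006]),axis=2)<.03)&(P[...,2]>.07)
a=P[m];print("hook pts",len(a),a.mean(0),a.min(0),a.max(0))
E
```

```text
tcp [ 0.4955 -0.1274  0.1575] yaw 2.15 tip bed [[  41.7 -158.3  118. ]] F [ 1.  -0.1 -1.9] w 0.0239
tip px [[257.5 172.8]]
knob 29 [ 144.79890639 -136.12754598   57.10153062]
plaque [[45.7, -53.1, 44.2], [136.6, 59.9, 49.9]]
blue 113
[ 0.996  0.087 -0.036  0.473 -0.121  0.174]
hook pts 47 [ 0.64203561 -0.12024536  0.15451146] [ 0.62204929 -0.13113394  0.12313923] [ 0.65107912 -0.11371922  0.179456  ]
```

send_rows(increments=[0, 0, -0.0596, 0.1, -1.14, 0, 0, 0, 0, -0.0596, 0.1, -1.14, 0, 0, 0, 0, -0.0596, 0.1, -1.14, 0, 0, 0, 0, -0.0596, 0.1, -1.14, 0, 0, 0, 0, -0.0596, 0.1, -1.14, 0, 0, 0, 0, -0.0596, 0.1, -1.14, 0, 0, 0, 0, -0.0596, 0.1, -1.14, 0, 0, 0, 0, -0.0596, 0.1, -1.14, 0, 0, 0, 0, -0.0596, 0.1, -1.14, 0, 0, 0, 0, -0.0596, 0.1, -1.14, 0, 0, 0, 0, 0, 0, 0, 0, 0, 0, 0, 0, 0, 0, 0, 0])

```text
time: 18.37
position: [0.5014, -0.2401, 0.1525]
tool_rot: [0.961, -0.276, -0.001, -0.001]
ft_force: [-0.5, 0.4, -1.0]
grip_width: 0.0234
grip_force: 45.0
```

```bash
python3 look.py
```

```text
tcp [ 0.5014 -0.2401  0.1525] yaw -32.0 tip bed [[  16.8 -358.1  113. ]] F [-0.5  0.4 -1. ] w 0.0234
tip px [[293.2 158.9]]
```

send_rows(increments=[0, 0, 0, 0.36, -0.11, 0, 0, 0, 0, 0, 0, 0, -1.5, 0, 0, 0, 0, 0, 0, -1.5, 0, 0, 0, 0, 0, 0, -1.5, 0, 0, 0, 0, 0, 0, -1.5, 0, 0, 0, 0, 0, 0, -1.5, 0, 0, 0, 0, 0, 0, -1, 0, 0, 0, 0, 0, 0, -0.6, 0, 0, 0, 0, 0, 0, 0, 0])

```text
time: 19.17
position: [0.5046, -0.2405, 0.0613]
tool_rot: [0.961, -0.276, -0.001, -0.001]
ft_force: [-0.2, -0.6, -1.3]
grip_width: 0.0236
grip_force: 45.0
```

send_rows(increments=[0, 0, 0, 0, 0, -0.3, 0, 0, 0, 0, 0, 0, -0.2, 0, 0, 0, 0, 0, 0, -0.1, 0, 0, 0, 0, 0, 0, 0, 0])

```text
time: 19.5
position: [0.5052, -0.2416, 0.0569]
tool_rot: [0.961, -0.276, 0.0, 0.0]
ft_force: [-0.1, -0.7, -1.6]
grip_width: 0.0235
grip_force: 45.0
```

send_rows(increments=[0, 0, 0, 0, 0, -0.2, 0, 0, 0, 0, 0, 0, -0.2, 0, 0, 0, 0, 0, 0, 0, 0])

```text
time: 19.75
position: [0.5054, -0.2417, 0.0535]
tool_rot: [0.961, -0.276, 0.001, 0.0]
ft_force: [-1.2, 1.3, 4.2]
grip_width: 0.0236
grip_force: 45.0
```

send_rows(increments=[0, 0, 0, 0, 0, 0, 0.4, 0, 0, 0, 0, 0, 0, 0.6, 0, 0, 0, 0, 0, 0, 1, 0, 0, 0, 0, 0, 0, 1, 0, 0, 0, 0, 0, 0, 1, 0, 0, 0, 0, 0, 0, 1, 0, 0, 0, 0, 0, 0, 1, 0, 0, 0, 0, 0, 0, 1, 0, 0, 0, 0, 0, 0, 1, 0, 0, 0, 0, 0, 0, 1, 0, 0, 0, 0, 0, 0, 1, 0, 0, 0, 0, 0, 0, 1, 0, 0, 0, 0, 0, 0, 1, 0, 0, 0, 0, 0, 0, 1])

```text
time: 20.92
position: [0.5051, -0.2414, 0.0525]
tool_rot: [0.961, -0.276, 0.0, 0.0]
ft_force: [0.3, 0.6, 1.2]
grip_width: 0.0865
grip_force: 0.0
```

send_rows(increments=[0, 0, 0, 0, 0, 0.5, 1, 0, 0, 0, 0, 0, 1, 1, 0, 0, 0, 0, 0, 2, 1, 0, 0, 0, 0, 0, 3, 1, 0, 0, 0, 0, 0, 3, 1, 0, 0, 0, 0, 0, 3, 1, 0, 0, 0, 0, 0, 3, 1, 0, 0, 0, -2, -3, 0, 1, 0, 0, 0, -2, -3, 0, 1, 0, 0, 0, -2, -3, 0, 1, 0, 0, 0, -2, -3, 0, 1, 0, 0, 0, -2, -3, 0, 1, 0, 0, 0, -2, -3, 0, 1, 0, 0, 0, -1, -3, 0, 1, 0, 0, 0, 0, 0, 0, 1, 0, 0, 0, 0, 0, 0, 1])

```text
time: 22.25
position: [0.3742, -0.4532, 0.2084]
tool_rot: [0.961, -0.278, 0.001, 0.0]
ft_force: [-0.1, 0.5, -0.1]
grip_width: 0.0869
grip_force: 0.0
```

Run:
```python
from h import *
from rig import robot
o=robot.get_obs();print(o["time"],o["position"],o["ft_force"],o["grip_width"])
t=robot.camera("top");s=robot.camera("side");v,u=np.mgrid[:384,:512]
for nm,c,b in(("top",t,(270,330,165,245)),("side",s,(285,335,160,210))):
  for c2,l2 in((load(nm+"0"),"before"),(c,"after")):
    hh=hsv(c2);P=cloud(c2);m=(hh[...,0]>100)&(hh[...,0]<125)&(hh[...,1]>110)&(u>b[0])&(u<b[1])&(v>b[2])&(v<b[3])&(P[...,2]>.04)
    n,l,st,ce=cv2.connectedComponentsWithStats(m.astype(np.uint8));i=1+st[1:,4].argmax();m=l==i
    r=cv2.minAreaRect((P[m][:,:2]*1000).astype(np.float32));print(nm,l2,st[i],ce[i].round(1),np.round(r[0]),np.round(r[1]),round(r[2],1),np.median(P[m][:,2]).round(4))
cv2.imwrite("pics/end.png",np.hstack([cv2.resize(s["image"][140:240,170:330,::-1],(520,325),interpolation=2),cv2.resize(t["image"][165:240,265:340,::-1],(280,325),interpolation=2)]))
```

```text
22.25 [ 0.3741797  -0.45318748  0.20839214] [-0.05240937  0.48595233 -0.05885613] 0.08688451189431409
top before [285 199  22  33 190] [295.5 214.7] [ 508. -243.] [ 19. 119.] 58.3 0.0769
top after [285 199  23  33 191] [296.1 214.7] [ 475. -207.] [ 45. 214.] 41.4 0.0766
side before [300 177  16  17  97] [307.9 185. ] [ 503. -235.] [ 22. 115.] 57.9 0.0764
side after [300 177  13  16  83] [306.2 182.9] [377. -75.] [ 42. 530.] 39.0 0.0766
```

View pics/end.png

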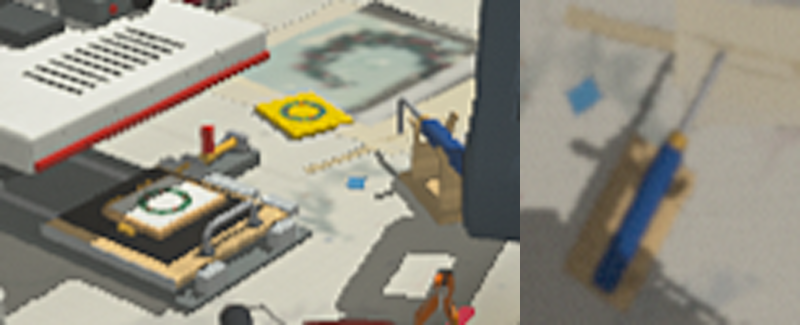

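The picture shows the rod back on its forks, hook down (blue handle in the same top-view pixels as at the start, 285..307, 199..231). The pallet is out with the plaque on it, and the knob is home at (207,140). The arm is clear, so I hand in.

```bash
python3 -c "
from rig import robot
print(robot.hand_in())"
```

```text
the job is handed in; nothing more can be done
None
```

The pallet is out at its front stop with the bolt home and the rod back in its rest. I handed the job in at about 22 s of the 50 s allowed; the hand-in returned no verdict.

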